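# Turn a battery cartridge round in its spring-gated charging dock

## Robot

A 6-joint arm with a two-finger parallel gripper is mounted at the origin on the work surface; the furniture and walls round the work are solid. World frame = base frame: x ahead of the robot, y to its left, z up, the work surface at z = 0. Lengths are in m, angles in rad, forces in N, time in s.
With the tool pointing down it reaches from about 0.25 to 0.725 m from the base axis. Payload 4 kg.
Tool frame: the origin (TCP) lies at the centre of the arm's flange, where the gripper is bolted on; the fingertips stand 173 mm ahead of it and the grasp point (between the pads) lies 155 mm ahead of it; x points along the fingers, z is the direction in which the jaws open and shut, and the axes are right-handed (so a half turn about x gives the same grasp; the last joint's range is limited). The gripper opens to 85 mm and grips with 20 to 120 N. Pads are 22 mm wide; open, the fingers measure 114 mm over their backs; the gripper's body (76 mm by 85 mm) begins 54 mm behind the grasp point. The pads swing forward as they close: fully open they stand 13 mm farther back than shut.
Start: joints at [-1.336, 0.241, 0.005, 1.335, 0, 1.571], TCP at [0.116, -0.486, 0.405] pointing down, gripper open.
Joint ranges: [-2.72, 2.72], [-1.05, 1.87], [-1.09, 1.28], [-1.99, 2.15], [-1.42, 1.44], [-3.14, 3.14]. Speed limits (rad/s): [2.79, 2.79, 3.14, 3.14, 3.14, 3.14].

## Interface

Orientations are given as a unit quaternion [x, y, z, w].
In Python, from workcell import bot gives the robot as it stands.
- The arm moves only by the tool arm_command, never from a script. Its argument "moves" is one flat list of numbers, 7 for each row, row after row: the shift along the tool's x, y, z in m, then the turn, a rotation vector about the tool's x, y, z in rad, then the closure, from -1 (fully open) to 1 (shut). A call has 1 to 20 rows; each row shifts and turns the pose as measured when the row begins, along the tool's axes as they then stand; what a row does not reach is not made up. A row lasts 1/12 s, in which the tool goes at most 41.7 mm and 7.16 degrees, less where a joint would pass 70% of its speed; a pose out of reach is approached as far as the arm can. A call with a gripper value outside its range is refused whole. The fingers move at their own pace and stop on an object; the grip force is fixed at half the most. Time passes only in rows, so rows that do not move let the fingers close. It gives the time, the measured TCP pose, the force and the opening at its end, in the units of the state.
- bot.get_obs(): the state, without advancing time (a new reading comes with each control period).
- bot.camera(name): name is "side" or "top"; returns the picture (480x640x3 uint8, red, green, blue); there is no depth.
- bot.get_calibration(name): a dict with "mtx" (3x3 intrinsics, pixels), "dist" ([k1, k2, p1, p2, k3] as OpenCV has them; the pictures are not rectified), "world_from_camera" (4x4, takes a point from camera to world coordinates). Camera axes: x right, y up, looking along -z (the intrinsics and any distortion apply to the point x, -y, -z); pixel columns grow to the right and rows downward; lengths in m; the calibration is good to about 2 mm. A picture is of the moment at which its call begins. get_calibration takes no time and is no camera call.
- bot.job_done(): hands the job in, once; it reports no verdict.
The state is a dict: "clock": time; "joint_pos": joint angles; "joint_vel": joint speeds; "tau": joint torques, N m; "eef_pos": TCP position; "tool_rot": TCP orientation; "ft_force": force on the tool from outside, world axes, zero at the start; "ft_torque": the same for the moment, N m; "grip_width": finger opening in m.
Only numpy, scipy, OpenCV 4.12 (cv2) and the standard library are available. Lean on these libraries where they do the work, as an engineer would, in place of code of your own. Each camera call takes 0.05 s, during which the arm holds its last target.

## Task

The battery cartridge was put into the charging dock back to front, and a pine offcut stands behind the dock's spring gate so that it cannot open. Take the offcut out and put it down on the bench clear of the dock; then push the gate back to free the cartridge, lift it out, turn it end for end, and put it back past the held-open gate so that its orange contact end sits fully home under the orange hood with the gate closed on its black end. Leave the thermos, glue bottle, cup of screws and multimeter where they are.

Things in the scene. Friction and masses are not known exactly. Their poses are not given: they have to be found in the camera images.
- dock: Grey charging dock fixed to the bench, 163 x 64 x 50 mm. Origin on the bench under the middle of the loaded cartridge; x along the dock to the orange hood, z up. It spans x = -104 to 59 mm. Behind the gate, a black spring housing 50 mm high, front face at x = -89.5. Between x = -34 and 24 it is a waist only 32 mm wide, so fingers can reach down beside the cartridge to the bench
- dock_floor (a point): Middle of the floor the cartridge lies on, 16 mm above the bench, right above the dock's origin, same axes. Guide rails 44 mm apart inside, with flared tops, up to 17 mm above the floor and 62 mm apart outside, only at x = 24 to 37 and x = -50 to -34 mm. The black bench top round the dock reaches from 0.36 m ahead of the robot onwards, and from 0.42 m to its left to 0.6 m to its right
- dock_contact (a point): Point on the hood's inner face (x = 45 mm of the dock, 6 mm above the floor) that the middle of the cartridge's contact end touches when home; axes as the dock. The fixed hood has a lip over the floor from x = 37.5 mm on, 54 mm wide, its underside 14.5 and its top 19 mm above the floor
- gate (a joint): Aluminium spring gate, plate 60 wide, 8 thick, with a block behind it, top 38 mm above the floor, sliding away from the hood. In m: 0 = closed on a loaded cartridge (face at x = -45 mm of the dock), positive = more open, 0.019 at most; empty, it shuts to -0.006. Spring 3 N shut, 4 N at 0, 6.4 N at 0.014. The cartridge clears the lip from 0.0075 on. The offcut stops it at about 0.0025
- cartridge_center (a point): Battery cartridge, loose, about 0.18 kg: grey body 70 (x) x 40 (y) x 30 (z) mm plus at the foot of each end a tongue 10 long, 40 wide, 12 high; 90 mm over all. This is the body's centre, 15 mm above its underside. x points to the contact end (orange, brass strips); the other end is black. Starts in the dock back to front, one tongue under the lip. Grip across y, beside the dock's waist
- cartridge_contact (a point): Middle of the outer face of the cartridge's orange contact end, 45 mm from its centre along x and 6 mm above its underside. Axes as the cartridge. Held level with its underside 22 mm above the floor, the cartridge passes over the hood while the tongue of its other end can still push the gate back
- chock_center (a point): Pine offcut, loose, 20 x 20 x 60 mm, at its centre. It starts standing on end between gate and housing, at about x = -78 mm of the dock, on a ledge 30 mm above the bench, its top 90 mm above the bench, its sides parallel to the dock's. Its y axis runs along its 60 mm length. Grip it near its top, across the dock
- thermos: Black thermos with white cap and a red band, loose, 69 mm diameter, 262 mm high, standing; origin at the middle of its foot. Leave alone
- glue: Cream glue bottle with red tip, loose, 36 mm diameter, 118 mm high, standing; origin at the middle of its foot. Leave alone
- screw_cup: White cup with orange lid, loose, 61 mm diameter, 42 mm high; origin at the middle of its foot. Leave alone
- meter: Teal multimeter lying on its back, loose, 138 (x) x 70 (y) x 44 mm high; origin at the middle of its underside. Leave alone
Not all that is in view belongs to the job. There is more than one size of the part that bears cartridge_center; the job needs the smaller. Of the things that look like the part that bears chock_center, the larger one is meant.

How it is judged:
On the way, in this order (a step that is already met when the one before it is completed fails the run):
1. the offcut is out from behind the gate and clear of the dock ((x of chock_center in the frame of dock below -0.119 m or x of chock_center in the frame of dock above 0.074 m or y of chock_center in the frame of dock below -0.047 m or y of chock_center in the frame of dock above 0.047 m)), for 0.1 s.
2. the cartridge is lifted out of the dock (z of cartridge_center in the frame of dock above 0.07 m), for 0.1 s.
3. turned round, the cartridge is at its place in the dock with the gate held open (value of joint gate above 0.006 m and x of cartridge_contact in the frame of dock above 0.02 m and distance between cartridge_contact and dock_contact below 0.04 m), for 0.1 s.
At the end, for the whole second after the job is handed in: Cartridge flat and in line in the dock, its orange contact end within 5 mm of the hood's contact point, the gate within 2 mm of 0, closed on its black end. Offcut on the bench, not touching the dock, its centre 15 mm or more outside the dock's outline. Both at rest (distance between cartridge_contact and dock_contact below 0.005 m and y of cartridge_center in the frame of dock between -0.005 and 0.005 m and angle between the x axis of cartridge_center and the x axis of dock, either way round below 0.08 rad and angle between cartridge_center's own z axis and vertical below 0.06 rad and value of joint gate between -0.002 and 0.002 m and linear speed of each of cartridge, chock below 0.01 m/s and (x of chock_center in the frame of dock below -0.119 m or x of chock_center in the frame of dock above 0.074 m or y of chock_center in the frame of dock below -0.047 m or y of chock_center in the frame of dock above 0.047 m) and height (world z) of chock_center below 0.04 m and contact force between chock and dock below 0.05 N).
It fails at once if the thermos is shifted more than 20 mm or tipped (distance of thermos from where it was at the start of the episode above 0.02 m or angle between thermos's own z axis and vertical above 0.3 rad).
It fails at once if the glue bottle is shifted more than 20 mm or tipped (distance of glue from where it was at the start of the episode above 0.02 m or angle between glue's own z axis and vertical above 0.3 rad).
It fails at once if the cup of screws is shifted more than 20 mm or tipped (distance of screw_cup from where it was at the start of the episode above 0.02 m or angle between screw_cup's own z axis and vertical above 0.3 rad).
It fails at once if the multimeter is shifted more than 20 mm or tipped (distance of meter from where it was at the start of the episode above 0.02 m or angle between meter's own z axis and vertical above 0.3 rad).
It also fails if it takes over 69 s, if anything falls off the work surface, if the arm or the gripper's body presses on something with over 40 N, if the wrist force passes 120 N, or if a joint passes its speed limit or range.

## Working session

There is one attempt and no reset: what is moved stays moved. The work goes in short steps, Python scripts to look and compute and a tool call to move; the robot and the scene stay as the last step left them, time stands still between calls to the robot, and variables do not carry over. Pictures are saved under pics/ and viewed, and the job is handed in when it is done.

Besides the shell and the picture viewer there is one more tool, called after "Call:" by a JSON object that holds its "method" and its "body". arm_command: Moves the arm, as the interface text tells. Its arguments: {"type":"object","properties":{"moves":{"type":"array"}},"required":["moves"]}

```bash
ls; mkdir -p pics
python3 - <<'E'
from workcell import bot
import cv2
o=bot.get_obs()
for k,v in o.items(): print(k,v)
for n in ("side","top"):
    im=bot.camera(n); cv2.imwrite(f"pics/{n}0.png",im[:,:,::-1])
    c=bot.get_calibration(n); print(n,c)
E
```

```text
pics
clock 0.0
joint_pos [-1.33600714e+00  2.41440049e-01  3.69945051e-03  1.33518741e+00
  6.29292372e-06  1.57084186e+00]
joint_vel [-8.03830742e-05 -1.47753439e-03 -1.06647444e-03 -1.22368353e-03
  4.13335597e-05  1.16487980e-03]
tau [ 1.18213975e-03 -3.72317004e+01  2.52408957e+01  1.69539131e-02
  6.34724802e-05 -1.30212150e-06]
eef_pos [ 0.11625694 -0.48601881  0.40378959]
tool_rot [ 0.43847697  0.55570116 -0.43753984  0.55452056]
ft_force [ 8.66724336e-01  1.27620903e-04 -6.30003314e-01]
ft_torque [-0.01859533 -0.02337971  0.03655824]
grip_width 0.08557943964933552
side {'mtx': array([[464.61276026,   0.        , 317.37663552],
       [  0.        , 464.61276026, 241.27117187],
       [  0.        ,   0.        ,   1.        ]]), 'dist': array([-0.02294256,  0.        ,  0.        ,  0.        ,  0.        ]), 'world_from_camera': array([[ 0.99888188,  0.0288481 , -0.03745378,  0.52005508],
       [-0.04726314,  0.62768158, -0.77703413, -0.60178932],
       [ 0.00109309,  0.77793549,  0.6283432 ,  0.61234928],
       [ 0.        ,  0.        ,  0.        ,  1.        ]])}
top {'mtx': array([[537.4735227 ,   0.        , 313.69041121],
       [  0.        , 537.4735227 , 238.95509266],
       [  0.        ,   0.        ,   1.        ]]), 'dist': array([-0.11716015,  0.        ,  0.        ,  0.        ,  0.        ]), 'world_from_camera': array([[-0.0068319 ,  0.98224003, -0.18750424,  0.35326971],
       [-0.9999502 , -0.00534631,  0.00842757,  0.06036834],
       [ 0.00727545,  0.18755248,  0.98222764,  1.19353752],
       [ 0.        ,  0.        ,  0.        ,  1.        ]])}
```

View pics/side0.png

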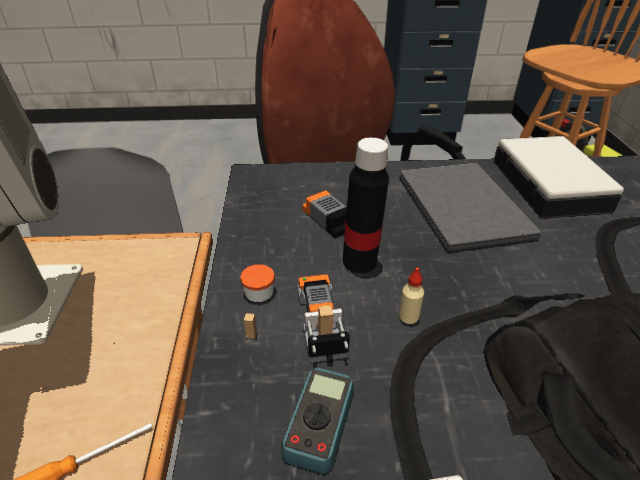

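View pics/top0.png

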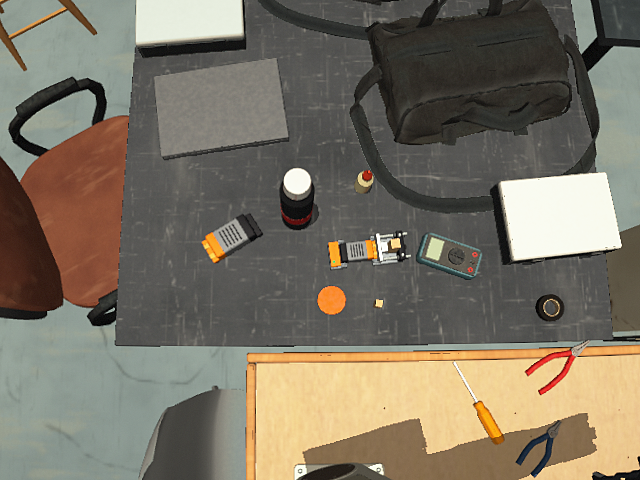

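The side view shows two pine blocks. One stands behind the gate at (325,320) and a smaller one stands loose at (250,325). It also shows two cartridges, one in the dock at (318,292) and a larger loose one at (325,210). The same items in the top view are at (396,242), (379,303), (355,252) and (231,237). By the description I want the pair in the dock, so I'll check them in an enlarged crop.

Run:
```python
import cv2
a=cv2.imread("pics/side0.png")[255:375,230:390]; cv2.imwrite("pics/sc.png",cv2.resize(a,None,fx=5,fy=5,interpolation=cv2.INTER_CUBIC))
a=cv2.imread("pics/top0.png")[215:315,310:430]; cv2.imwrite("pics/tc.png",cv2.resize(a,None,fx=6,fy=6,interpolation=cv2.INTER_CUBIC))
```

```text
(no output)
```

View pics/sc.png

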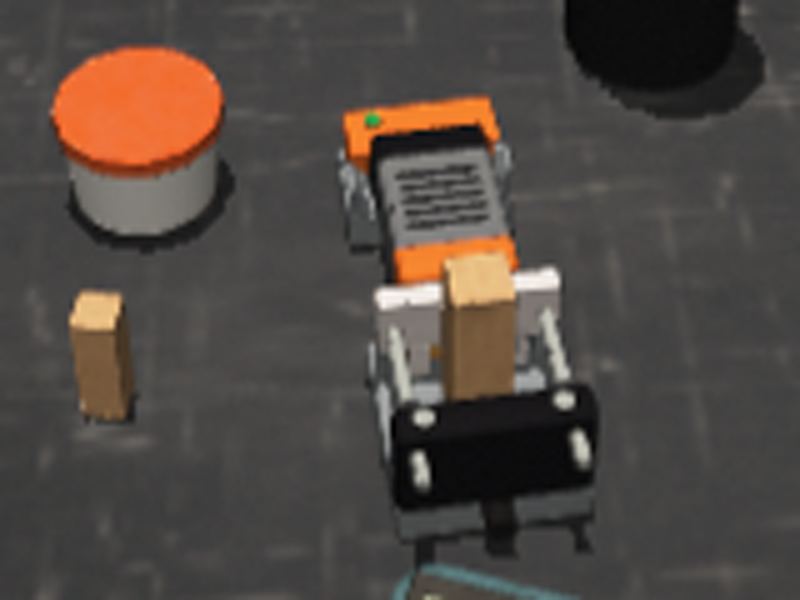

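View pics/tc.png

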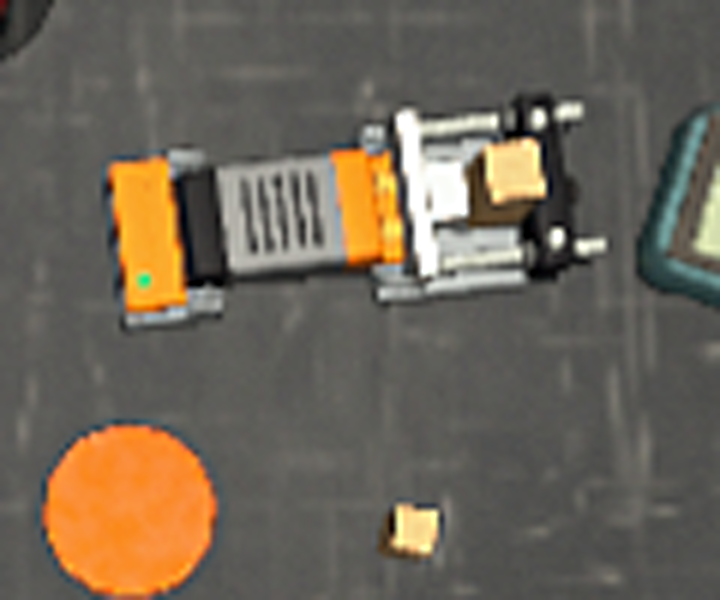

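```bash
cat > h.py <<'E'
import numpy as np, cv2
from scipy.optimize import least_squares
from scipy.spatial.transform import Rotation as R
from workcell import bot
C={n:bot.get_calibration(n) for n in("side","top")}
F=np.diag([1,-1,-1.])
def proj(n,P):
    c=C[n];T=np.linalg.inv(c["world_from_camera"]);P=np.atleast_2d(P).astype(float)
    Q=(P@T[:3,:3].T+T[:3,3])@F
    return cv2.projectPoints(Q.reshape(-1,1,3),np.zeros(3),np.zeros(3),c["mtx"],c["dist"])[0].reshape(-1,2)
def ray(n,uv):
    c=C[n];p=cv2.undistortPoints(np.array([[uv]],float),c["mtx"],c["dist"])[0,0]
    d=c["world_from_camera"][:3,:3]@(F@np.array([p[0],p[1],1.]));return c["world_from_camera"][:3,3],d/np.linalg.norm(d)
def onz(n,uv,z):
    o,d=ray(n,uv);return o+d*(z-o[2])/d[2]
def tri(a,b):
    o1,d1=ray("side",a);o2,d2=ray("top",b)
    t=np.linalg.lstsq(np.stack([d1,-d2],1),o2-o1,rcond=None)[0]
    p,q=o1+t[0]*d1,o2+t[1]*d2;return (p+q)/2,np.linalg.norm(p-q)
E
cat > fit.py <<'E'
from h import *
t=lambda u,v:(310+(u+.5)/6-.5,215+(v+.5)/6-.5)
s=lambda u,v:(230+(u+.5)/5-.5,255+(v+.5)/5-.5)
print("chock top tri", tri(s(479,277),t(514,170)))
print("hood top tri (59,+-27)", tri(s(345,113),t(128,308)),tri(s(490,98),t(111,163)))
print("gate top face corners +,-", tri(s(375,290),t(420,278)),tri(s(556,270),t(394,112)))
print("small block top", tri(s(100,308),t(415,530)))
obs=[("top",t(128,308),(59,27,35)),("top",t(111,163),(59,-27,35)),("top",t(188,303),(37.5,27,35)),("top",t(170,158),(37.5,-27,35)),
("top",t(420,278),(-45,30,54)),("top",t(395,112),(-45,-30,54)),("side",s(375,290),(-45,30,54)),("side",s(556,270),(-45,-30,54)),
("side",s(345,113),(59,27,35)),("side",s(490,98),(59,-27,35))]
def f(p,full=False):
    Rm=R.from_euler("z",p[2]).as_matrix();r=[]
    for n,uv,q in obs:
        r.append(proj(n,Rm@(np.array(q)/1000)+[p[0],p[1],p[3]])[0]-uv)
    return np.array(r).ravel()
for fz in (0,1):
    g=(lambda p:f(p)) if fz else (lambda p:f([*p[:3],0]))
    q=least_squares(g,[.5,.0,1.57,0],loss="soft_l1");print(q.x);print(np.round(g(q.x).reshape(-1,2),1).tolist())
E
python3 fit.py
```

```text
chock top tri (array([ 0.55524258, -0.12020177,  0.08827267]), np.float64(0.0007462341858257653))
hood top tri (59,+-27) (array([0.51530615, 0.01331227, 0.0323777 ]), np.float64(0.0008326513228929743)) (array([0.56862114, 0.0188267 , 0.03245805]), np.float64(0.0002577364675214862))
gate top face corners +,- (array([ 0.52328737, -0.09081429,  0.05169803]), np.float64(0.0018693355033398992)) (array([ 0.58344188, -0.0834157 ,  0.05040717]), np.float64(9.545859063559449e-05))
small block top (array([ 0.43378112, -0.08745312,  0.04385306]), np.float64(0.0021168769303115216))
[ 0.54811387 -0.04338852  1.68234248  0.        ]
[[0.5, -0.1], [0.3, -0.2], [0.3, -0.4], [0.2, -0.5], [0.4, -0.6], [0.7, -0.1], [-0.6, -0.6], [-0.2, -0.9], [-0.6, -0.6], [-0.2, -0.8]]
[ 0.54836066 -0.04266865  1.68197414 -0.00258489]
[[0.1, -0.0], [-0.1, -0.1], [-0.1, -0.4], [-0.2, -0.4], [-0.1, -0.5], [0.2, 0.0], [-0.4, 0.2], [-0.1, -0.1], [-0.4, 0.2], [-0.1, -0.0]]
```

```bash
cat >> h.py <<'E'
D=np.array([.5483,-.0429]);YAW=1.682
DX=np.array([np.cos(YAW),np.sin(YAW)]);DY=np.array([-DX[1],DX[0]])
def d2w(x,y): return D+DX*x/1000+DY*y/1000
def w2d(p): q=(np.array(p)[:2]-D)*1000;return np.array([q@DX,q@DY])
E
python3 - <<'E'
from h import *
o=bot.get_obs();M=R.from_quat(o["tool_rot"]).as_matrix();print(M.round(3), "yaw of tool z",np.degrees(np.arctan2(M[1,2],M[0,2])))
print("grasp",o["eef_pos"]+.155*M[:,0])
print("dock yaw deg",np.degrees(YAW),"DX",DX,"DY",DY)
print("chock",d2w(-78,0))
for n,uv,z in [("cup",(331,300),.042),("glue tip",(367,175),.118),("thermos top",(297,184),.262),("meter a",(425,232),.04),("b",(483,250),.04),("c",(473,280),.04),("d",(417,264),.04),("small",(379,303),.042),("spare free",(425,310),0)]:
    p=onz("top",uv,z);print(n,p.round(3),w2d(p).round(0))
for n,uv in [("meter",(320,370)),("m2",(353,377)),("m3",(328,470)),("m4",(285,455))]:
    p=onz("side",uv,.04);print(n,p.round(3),w2d(p).round(0))
E
```

```text
[[-0.     0.973  0.233]
 [ 0.002  0.233 -0.973]
 [-1.    -0.    -0.002]] yaw of tool z -76.54826130659606
grasp [ 0.11619162 -0.48577546  0.24890161]
dock yaw deg 96.37150114100446 DX [-0.11097462  0.99382324] DY [-0.99382324 -0.11097462]
chock [ 0.55695602 -0.12041821]
cup [0.44  0.014 0.042] [ 69. 101.]
glue tip [ 0.694 -0.061  0.118] [ -35. -143.]
thermos top [0.632 0.082 0.262] [115. -97.]
meter a [ 0.588 -0.195  0.04 ] [-156.  -22.]
b [ 0.547 -0.323  0.04 ] [-278.   33.]
c [ 0.48  -0.297  0.04 ] [-245.   96.]
d [ 0.517 -0.174  0.04 ] [-127.   46.]
small [ 0.433 -0.088  0.042] [-32. 120.]
spare free [ 0.419 -0.196  0.   ] [-138.  146.]
meter [ 0.544 -0.193  0.04 ] [-149.   21.]
m2 [ 0.591 -0.208  0.04 ] [-168.  -24.]
m3 [ 0.546 -0.339  0.04 ] [-294.   35.]
m4 [ 0.494 -0.318  0.04 ] [-267.   85.]
```

Call:
{"method": "arm_command", "body": {"moves": [0, 0, 0, -0.12, 0, 0, -1, 0, 0, 0, -0.12, 0, 0, -1, 0, 0, 0, -0.12, 0, 0, -1, 0, 0, 0, -0.12, 0, 0, -1, 0, 0, 0, -0.12, 0, 0, -1, 0, 0, 0, -0.12, 0, 0, -1, 0, 0, 0, -0.12, 0, 0, -1, 0, 0, 0, -0.12, 0, 0, -1, 0, 0, 0, -0.12, 0, 0, -1, 0, 0, 0, -0.12, 0, 0, -1, 0, 0, 0, -0.12, 0, 0, -1, 0, 0, 0, -0.12, 0, 0, -1, 0, 0, 0, 0, 0, 0, -1]}}

```text
clock: 1.18
eef_pos: [0.1158, -0.4839, 0.3965]
tool_rot: [-0.051, 0.706, 0.065, 0.704]
ft_force: [0.3, -0.6, -0.8]
grip_width: 0.0856
```

```bash
cat >> h.py <<'E'
def st(target=None,yaw=np.degrees(YAW)-90):
    o=bot.get_obs();M=R.from_quat(o["tool_rot"]).as_matrix();g=o["eef_pos"]+.155*M[:,0]
    print("t",o["clock"],"grasp",g.round(4),"dock",w2d(g).round(1),"zyaw",np.degrees(np.arctan2(M[1,2],M[0,2])).round(2),"down",M[:,0].round(3),"j",o["joint_pos"].round(2),"F",o["ft_force"].round(1),"w",round(o["grip_width"],4))
    if target is not None:
        dy=(yaw-np.degrees(np.arctan2(M[1,2],M[0,2]))+180)%360-180
        rel=R.from_matrix(M).inv()*R.from_matrix(np.stack([[0,0,-1],[-np.sin(np.radians(yaw)),np.cos(np.radians(yaw)),0],[np.cos(np.radians(yaw)),np.sin(np.radians(yaw)),0]],1))
        rv=rel.as_rotvec()
        # shift of the TCP so the grasp point lands at target after turn
        s=M.T@(np.array(target)-g)
        print("shift tool",s.round(4),"rotvec",rv.round(4))
E
python3 -c "
from h import *
st([.557,-.1204,.2])"
```

```text
t 1.1833 grasp [ 0.1151 -0.4811  0.2416] dock [-387.4  479.2] zyaw 9.41 down [-0.004  0.018 -1.   ] j [-1.34  0.25 -0.01  1.33  0.    0.07] F [ 0.3 -0.6 -0.8] w 0.0856
shift tool [0.0462 0.2827 0.495 ] rotvec [ 0.0531 -0.0018 -0.0187]
```

Call:
{"method": "arm_command", "body": {"moves": [0, 0.0155, 0.027, 0, 0, 0, -1, 0, 0.0155, 0.027, 0, 0, 0, -1, 0, 0.0155, 0.027, 0, 0, 0, -1, 0, 0.0155, 0.027, 0, 0, 0, -1, 0, 0.0155, 0.027, 0, 0, 0, -1, 0, 0.0155, 0.027, 0, 0, 0, -1, 0, 0.0155, 0.027, 0, 0, 0, -1, 0, 0.0155, 0.027, 0, 0, 0, -1, 0, 0.0155, 0.027, 0, 0, 0, -1, 0, 0.0155, 0.027, 0, 0, 0, -1, 0, 0.0155, 0.027, 0, 0, 0, -1, 0, 0.0155, 0.027, 0, 0, 0, -1, 0, 0.0155, 0.027, 0, 0, 0, -1, 0, 0.0155, 0.027, 0, 0, 0, -1, 0, 0.0155, 0.027, 0, 0, 0, -1, 0, 0.0155, 0.027, 0, 0, 0, -1, 0, 0.0155, 0.027, 0, 0, 0, -1, 0, 0.01, 0.018, 0, 0, 0, -1, 0, 0, 0, 0, 0, 0, -1]}}

```text
clock: 2.77
eef_pos: [0.5705, -0.1335, 0.3927]
tool_rot: [-0.024, 0.71, 0.041, 0.702]
ft_force: [-0.5, -0.3, -0.5]
grip_width: 0.0849
```

```bash
python3 -c "
from h import *
st([.557,-.1204,.12])"
```

```text
t 2.7667 grasp [ 0.5686 -0.1297  0.2378] dock [-88.5 -10.5] zyaw 5.25 down [-0.012  0.024 -1.   ] j [-0.23  0.43  0.24  1.4   0.02  1.24] F [-0.5 -0.3 -0.5] w 0.0849
shift tool [ 0.1181  0.0074 -0.0095] rotvec [-0.0198 -0.0097 -0.0253]
```

```bash
sed -i 's|s=M.T@(np.array(target)-g)|s=M.T@(np.array(target)+[0,0,.155]-o["eef_pos"])|' h.py; python3 -c "
from h import *
st([.557,-.1204,.12])"
```

```text
t 2.7667 grasp [ 0.5686 -0.1297  0.2378] dock [-88.5 -10.5] zyaw 5.25 down [-0.012  0.024 -1.   ] j [-0.23  0.43  0.24  1.4   0.02  1.24] F [-0.5 -0.3 -0.5] w 0.0849
shift tool [ 0.1181  0.0113 -0.0111] rotvec [-0.0198 -0.0097 -0.0253]
```

Call:
{"method": "arm_command", "body": {"moves": [0.02, 0.003, -0.003, -0.005, -0.003, -0.007, -1, 0.02, 0.003, -0.003, -0.005, -0.003, -0.007, -1, 0.02, 0.003, -0.003, -0.005, -0.003, -0.007, -1, 0.02, 0.003, -0.003, -0.005, -0.003, -0.007, -1, 0.02, 0, 0, 0, 0, 0, -1, 0.01, 0, 0, 0, 0, 0, -1, 0, 0, 0, 0, 0, 0, -1]}}

```text
clock: 3.35
eef_pos: [0.5548, -0.1212, 0.2769]
tool_rot: [-0.035, 0.707, 0.032, 0.706]
ft_force: [-1.1, 0.4, 0.7]
grip_width: 0.0855
```

```bash
python3 -c "
from h import *
st([.557,-.1204,.078])
cv2.imwrite('pics/s1.png',cv2.resize(bot.camera('side')[230:380,220:420][:,:,::-1],None,fx=4,fy=4,interpolation=cv2.INTER_CUBIC))"
```

```text
t 3.35 grasp [ 0.5547 -0.122   0.1219] dock [-79.3   2.4] zyaw 5.45 down [-0.    -0.005 -1.   ] j [-0.21  0.46 -0.03  1.09 -0.01  1.26] F [-1.1  0.4  0.7] w 0.0855
shift tool [0.0438 0.0008 0.0023] rotvec [-0.0161 -0.001   0.005 ]
```

View pics/s1.png

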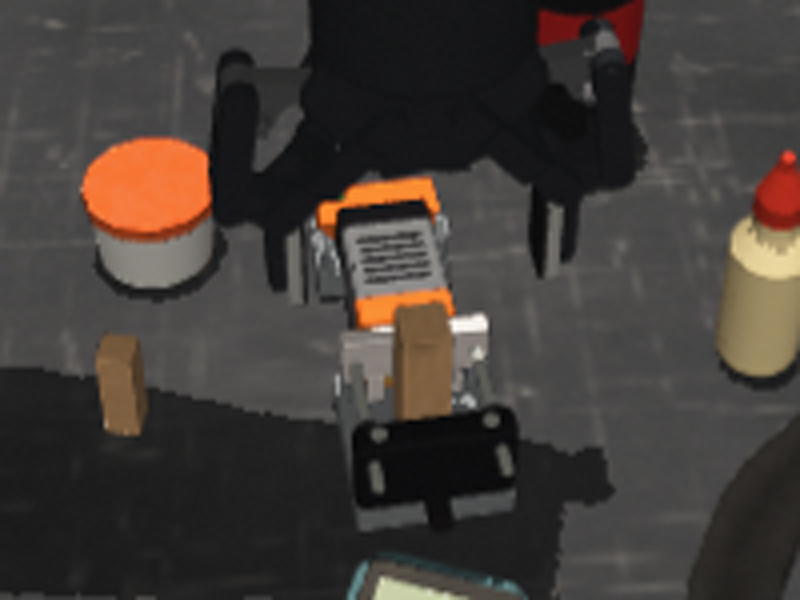

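The open fingers at crop x = 295 and 552 straddle the offcut at x ≈ 423, so they are centred. Going down to grip it.

Call:
{"method": "arm_command", "body": {"moves": [0.02, 0, 0.001, -0.016, 0, 0.005, -1, 0.02, 0, 0.001, 0, 0, 0, -1, 0.003, 0, 0, 0, 0, 0, -1, 0, 0, 0, 0, 0, 0, 1, 0, 0, 0, 0, 0, 0, 1, 0, 0, 0, 0, 0, 0, 1, 0, 0, 0, 0, 0, 0, 1, 0, 0, 0, 0, 0, 0, 1, 0, 0, 0, 0, 0, 0, 1]}}

```text
clock: 4.15
eef_pos: [0.5595, -0.1241, 0.2437]
tool_rot: [-0.038, 0.702, 0.035, 0.711]
ft_force: [0.0, 0.0, 0.1]
grip_width: 0.019
```

```bash
python3 -c "
from h import *
st([.557,-.1204,.17])"
```

```text
t 4.15 grasp [ 0.5615 -0.1247  0.0887] dock [-82.7  -4.1] zyaw 5.87 down [ 0.013 -0.004 -1.   ] j [-0.22  0.49 -0.06  1.   -0.    1.25] F [0.  0.  0.1] w 0.019
shift tool [-0.0813  0.0035 -0.001 ] rotvec [-0.0088  0.0127  0.0052]
```

Call:
{"method": "arm_command", "body": {"moves": [-0.02, 0, 0, 0, 0, 0, 1, -0.02, 0, 0, 0, 0, 0, 1, -0.02, 0, 0, 0, 0, 0, 1, -0.02, 0, 0, 0, 0, 0, 1, -0.01, 0, 0, 0, 0, 0, 1, 0, 0, 0, 0, 0, 0, 1]}}

```text
clock: 4.65
eef_pos: [0.5578, -0.1233, 0.3386]
tool_rot: [-0.038, 0.702, 0.035, 0.711]
ft_force: [-0.2, -0.2, 1.2]
grip_width: 0.0189
```

```bash
python3 -c "
from h import *
st([.42,-.17,.15])
cv2.imwrite('pics/s2.png',cv2.resize(bot.camera('side')[180:380,220:420][:,:,::-1],None,fx=3,fy=3,interpolation=cv2.INTER_CUBIC))"
```

```text
t 4.65 grasp [ 0.5597 -0.1239  0.1836] dock [-81.8  -2.4] zyaw 5.87 down [ 0.013 -0.004 -1.   ] j [-0.22  0.41  0.07  1.22 -0.    1.25] F [-0.2 -0.2  1.2] w 0.0189
shift tool [ 0.032  -0.0322 -0.1422] rotvec [-0.0088  0.0122  0.0051]
```

View pics/s2.png

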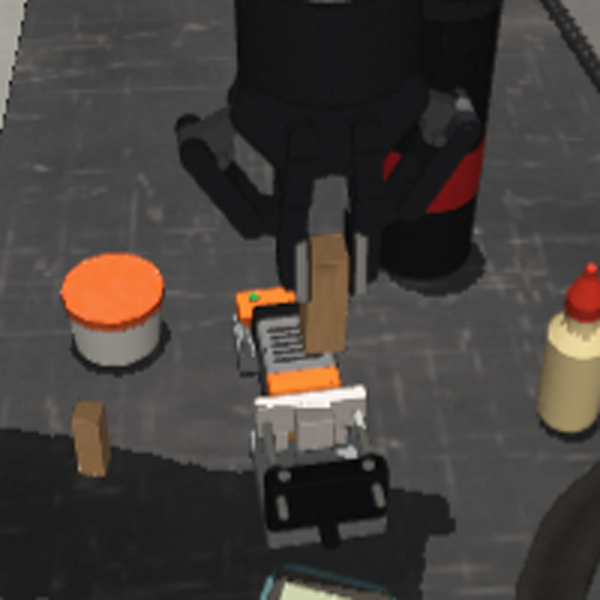

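The offcut hangs straight between the pads, with its bottom about 125 mm above the bench. Carrying it to a clear spot at about (0.42, -0.17).

Call:
{"method": "arm_command", "body": {"moves": [0, -0.005, -0.02, -0.002, 0.003, 0.001, 1, 0, -0.005, -0.02, -0.002, 0.003, 0.001, 1, 0, -0.005, -0.02, -0.002, 0.003, 0.001, 1, 0, -0.005, -0.02, -0.002, 0.003, 0.001, 1, 0.01, -0.005, -0.02, 0, 0, 0, 1, 0.02, -0.005, -0.02, 0, 0, 0, 1, 0.015, -0.002, -0.02, 0, 0, 0, 1, 0, 0, 0, 0, 0, 0, 1]}}

```text
clock: 5.37
eef_pos: [0.415, -0.1699, 0.2841]
tool_rot: [-0.04, 0.708, 0.041, 0.704]
ft_force: [-1.5, 0.5, -1.0]
grip_width: 0.019
```

```bash
python3 -c "
from h import *
st([.42,-.17,.063])"
```

```text
t 5.3667 grasp [ 0.4141 -0.1697  0.1291] dock [-111.1  147.5] zyaw 6.54 down [-0.006  0.001 -1.   ] j [-0.39  0.24 -0.33  1.01 -0.    1.07] F [-1.5  0.5 -1. ] w 0.019
shift tool [ 0.0661 -0.0008  0.0054] rotvec [ 0.003  -0.0058 -0.0021]
```

Call:
{"method": "arm_command", "body": {"moves": [0.02, 0, 0.003, 0, -0.005, -0.002, 1, 0.02, 0, 0.002, 0, 0, 0, 1, 0.015, 0, 0, 0, 0, 0, 1, 0.005, 0, 0, 0, 0, 0, 1, 0, 0, 0, 0, 0, 0, 1]}}

```text
clock: 5.78
eef_pos: [0.4181, -0.1691, 0.2197]
tool_rot: [-0.039, 0.707, 0.04, 0.705]
ft_force: [0.7, -0.9, -0.0]
grip_width: 0.0187
```

```bash
python3 -c "
from h import *
st([.42,-.17,.0587])"
```

```text
t 5.7833 grasp [ 0.4176 -0.1689  0.0647] dock [-110.7  143.9] zyaw 6.4 down [-0.003  0.002 -1.   ] j [-0.38  0.32 -0.41  0.84  0.    1.07] F [ 0.7 -0.9 -0. ] w 0.0187
shift tool [ 0.006  -0.0011  0.0018] rotvec [ 0.0004 -0.0029 -0.002 ]
```

Call:
{"method": "arm_command", "body": {"moves": [0.003, 0, 0, 0, 0, 0, 1, 0.003, 0, 0, 0, 0, 0, 1, 0.002, 0, 0, 0, 0, 0, 1, 0, 0, 0, 0, 0, 0, 1]}}

```text
clock: 6.12
eef_pos: [0.4194, -0.1693, 0.214]
tool_rot: [-0.04, 0.706, 0.04, 0.706]
ft_force: [0.9, 0.2, -0.5]
grip_width: 0.0191
```

```bash
python3 -c "
from h import *
st([.42,-.17,.0587])"
```

```text
t 6.1167 grasp [ 0.4193 -0.1693  0.059 ] dock [-111.3  142.3] zyaw 6.44 down [-0.001 -0.    -1.   ] j [-0.38  0.33 -0.42  0.82 -0.    1.07] F [ 0.9  0.2 -0.5] w 0.0191
shift tool [ 0.0003 -0.0007  0.0005] rotvec [ 0.0011 -0.001  -0.0001]
```

Call:
{"method": "arm_command", "body": {"moves": [0.002, 0, 0, 0, 0, 0, 1, 0.001, 0, 0, 0, 0, 0, 1, 0, 0, 0, 0, 0, 0, 1]}}

```text
clock: 6.37
eef_pos: [0.4202, -0.1696, 0.2139]
tool_rot: [-0.041, 0.705, 0.039, 0.707]
ft_force: [0.3, -0.5, -0.6]
grip_width: 0.0193
```

```bash
python3 -c "
from h import *
st([.42,-.17,.0587])
cv2.imwrite('pics/s3.png',cv2.resize(bot.camera('side')[230:430,180:380][:,:,::-1],None,fx=3,fy=3,interpolation=cv2.INTER_CUBIC))"
```

```text
t 6.3667 grasp [ 0.4206 -0.1699  0.0589] dock [-112.1  141. ] zyaw 6.45 down [ 0.003 -0.002 -1.   ] j [-0.38  0.33 -0.42  0.82 -0.    1.07] F [ 0.3 -0.5 -0.6] w 0.0193
shift tool [ 0.0002 -0.0004 -0.0003] rotvec [0.0013 0.0024 0.0023]
```

View pics/s3.png

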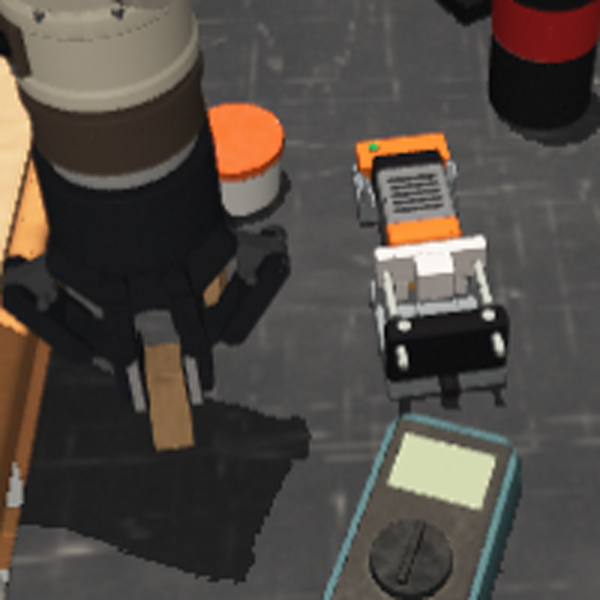

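```bash
python3 -c "
from h import *
# bottom front edge corners
for u,v in((154,450),(192,446)): print(onz('side',(180+u/3,230+v/3),0.0))
st()
print(w2d(d2w(0,0)))"
```

```text
[ 0.40867312 -0.17683288  0.        ]
[ 0.42792569 -0.17528208  0.        ]
t 6.4167 grasp [ 0.4209 -0.17    0.0589] dock [-112.2  140.7] zyaw 6.44 down [ 0.003 -0.002 -1.   ] j [-0.38  0.33 -0.42  0.81 -0.    1.07] F [ 0.4  1.1 -0.3] w 0.019
[0. 0.]
```

Call:
{"method": "arm_command", "body": {"moves": [0.003, 0, 0, 0, 0, 0, 1, 0.003, 0, 0, 0, 0, 0, 1]}}

```text
clock: 6.58
eef_pos: [0.4207, -0.1702, 0.213]
tool_rot: [-0.042, 0.704, 0.038, 0.708]
ft_force: [-13.1, 4.5, 42.0]
grip_width: 0.0185
```

It is touching the bench (42 N). Easing off, releasing, and rising.

Call:
{"method": "arm_command", "body": {"moves": [-0.001, 0, 0, 0, 0, 0, 1, 0, 0, 0, 0, 0, 0, -0.2, 0, 0, 0, 0, 0, 0, -0.2, 0, 0, 0, 0, 0, 0, -0.2, 0, 0, 0, 0, 0, 0, -0.2, -0.015, 0, 0, 0, 0, 0, -0.2, -0.02, 0, 0, 0, 0, 0, -0.2, -0.03, 0, 0, 0, 0, 0, -0.2, -0.03, 0, 0, 0, 0, 0, -0.2, -0.03, 0, 0, 0, 0, 0, -1, -0.02, 0, 0, 0, 0, 0, -1]}}

```text
clock: 7.5
eef_pos: [0.4182, -0.1686, 0.357]
tool_rot: [-0.039, 0.709, 0.041, 0.703]
ft_force: [1.1, -1.4, 0.5]
grip_width: 0.0736
```

```bash
python3 -c "
from h import *
st([*d2w(0,0),.13])
cv2.imwrite('pics/s4.png',cv2.resize(bot.camera('side')[230:430,180:380][:,:,::-1],None,fx=3,fy=3,interpolation=cv2.INTER_CUBIC))"
```

```text
t 7.5 grasp [ 0.4168 -0.1683  0.202 ] dock [-110.1  144.6] zyaw 6.46 down [-0.009  0.001 -1.   ] j [-0.38  0.18 -0.2   1.2  -0.    1.08] F [ 1.1 -1.4  0.5] w 0.0736
shift tool [0.071  0.1101 0.144 ] rotvec [ 0.0015 -0.0089 -0.0025]
```

View pics/s4.png

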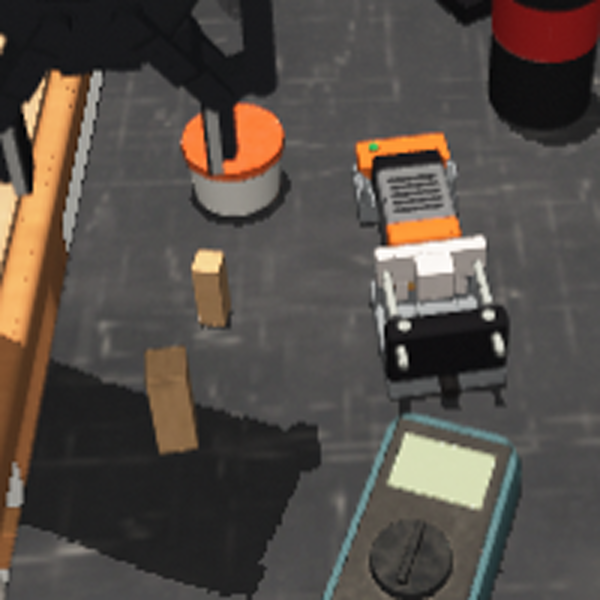

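The offcut stands at crop (172,400), clear of everything. Next I go to above the dock's centre.

Call:
{"method": "arm_command", "body": {"moves": [0, 0.015, 0.02, 0, -0.003, 0, -1, 0, 0.015, 0.02, 0, -0.003, 0, -1, 0, 0.015, 0.02, 0, -0.003, 0, -1, 0, 0.015, 0.02, 0, 0, 0, -1, 0.01, 0.015, 0.02, 0, 0, 0, -1, 0.02, 0.015, 0.02, 0, 0, 0, -1, 0.02, 0.015, 0.015, 0, 0, 0, -1, 0.01, 0, 0, 0, 0, 0, -1, 0, 0, 0, 0, 0, 0, -1]}}

```text
clock: 8.3
eef_pos: [0.5503, -0.0452, 0.2975]
tool_rot: [-0.039, 0.702, 0.037, 0.71]
ft_force: [-0.9, 0.4, -0.6]
grip_width: 0.0855
```

```bash
python3 -c "
from h import *
st([*d2w(0,0),.09])
cv2.imwrite('pics/t5.png',cv2.resize(bot.camera('top')[200:300,310:430][:,:,::-1],None,fx=6,fy=6,interpolation=cv2.INTER_CUBIC))
cv2.imwrite('pics/s5.png',cv2.resize(bot.camera('side')[230:380,220:420][:,:,::-1],None,fx=4,fy=4,interpolation=cv2.INTER_CUBIC))"
```

```text
t 8.3 grasp [ 0.5523 -0.0456  0.1425] dock [-3.1 -3.6] zyaw 6.23 down [ 0.013 -0.002 -1.   ] j [-0.08  0.4  -0.05  1.1  -0.    1.38] F [-0.9  0.4 -0.6] w 0.0855
shift tool [ 0.0525  0.0027 -0.0024] rotvec [-0.0024  0.0124  0.0037]
```

View pics/s5.png

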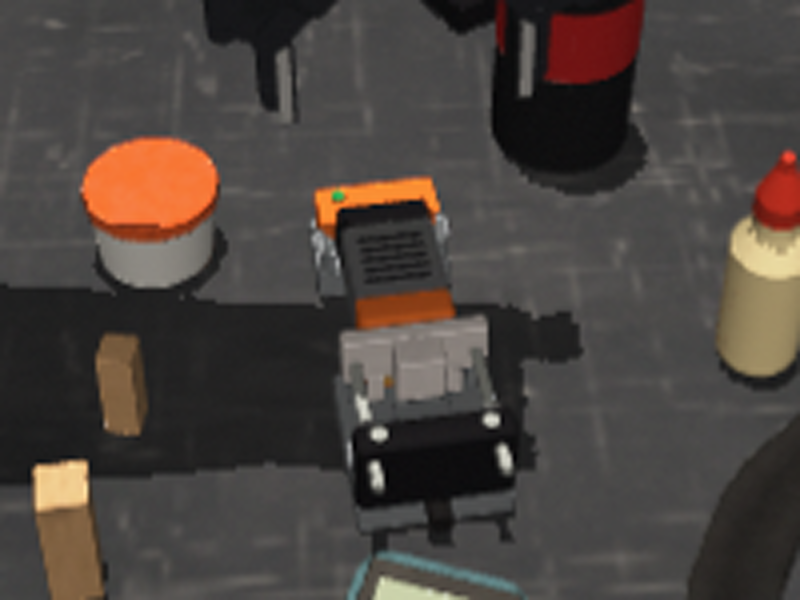

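View pics/t5.png

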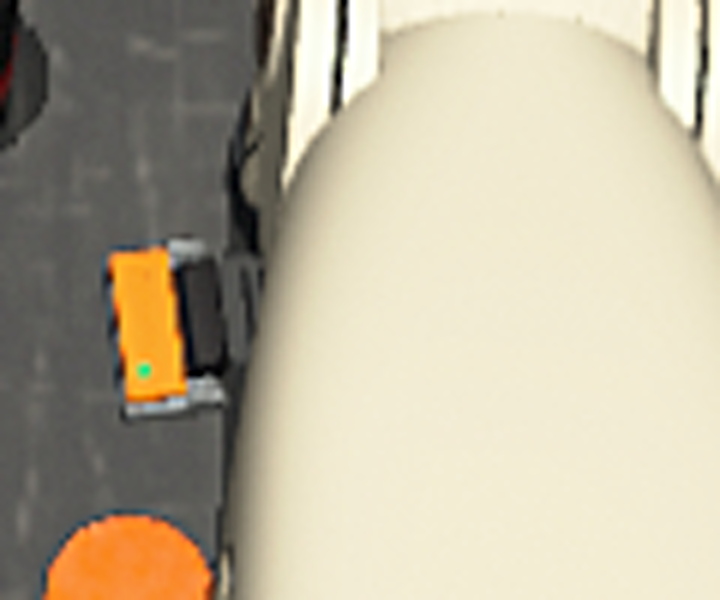

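Call:
{"method": "arm_command", "body": {"moves": [0.02, 0.001, -0.001, -0.002, 0.012, 0.004, -1, 0.02, 0.001, -0.001, 0, 0, 0, -1, 0.01, 0, 0, 0, 0, 0, -1, 0, 0, 0, 0, 0, 0, -1]}}

```text
clock: 8.73
eef_pos: [0.5494, -0.0464, 0.2525]
tool_rot: [-0.038, 0.703, 0.037, 0.71]
ft_force: [0.5, 0.1, 0.1]
grip_width: 0.0852
```

```bash
python3 -c "
from h import *
st([*d2w(0,0),.036])"
```

```text
t 8.7333 grasp [ 0.551  -0.0466  0.0975] dock [-4.  -2.3] zyaw 6.09 down [ 0.01  -0.001 -1.   ] j [-0.08  0.45 -0.11  1.   -0.    1.38] F [0.5 0.1 0.1] w 0.0852
shift tool [ 0.0615  0.0038 -0.0014] rotvec [-0.0049  0.01    0.002 ]
```

Call:
{"method": "arm_command", "body": {"moves": [0.02, 0.003, -0.001, -0.005, 0.01, 0.002, -1, 0.02, 0.002, -0.001, 0, 0.005, 0, -1, 0.015, 0.001, 0, 0, 0, 0, -1, 0.003, 0, 0, 0, 0, 0, -1, 0, 0, 0, 0, 0, 0, -1]}}

```text
clock: 9.15
eef_pos: [0.5493, -0.0436, 0.2]
tool_rot: [-0.039, 0.704, 0.037, 0.708]
ft_force: [0.9, -0.2, -0.1]
grip_width: 0.0851
```

```bash
python3 -c "
from h import *
st([*d2w(0,0),.034])
cv2.imwrite('pics/s6.png',cv2.resize(bot.camera('side')[230:380,220:420][:,:,::-1],None,fx=4,fy=4,interpolation=cv2.INTER_CUBIC))"
```

```text
t 9.15 grasp [ 0.5502 -0.0439  0.045 ] dock [-1.2 -1.8] zyaw 6.12 down [ 0.006 -0.002 -1.   ] j [-0.08  0.51 -0.17  0.88 -0.    1.39] F [ 0.9 -0.2 -0.1] w 0.0851
shift tool [ 0.011   0.0009 -0.001 ] rotvec [-0.0045  0.0054  0.0025]
```

View pics/s6.png

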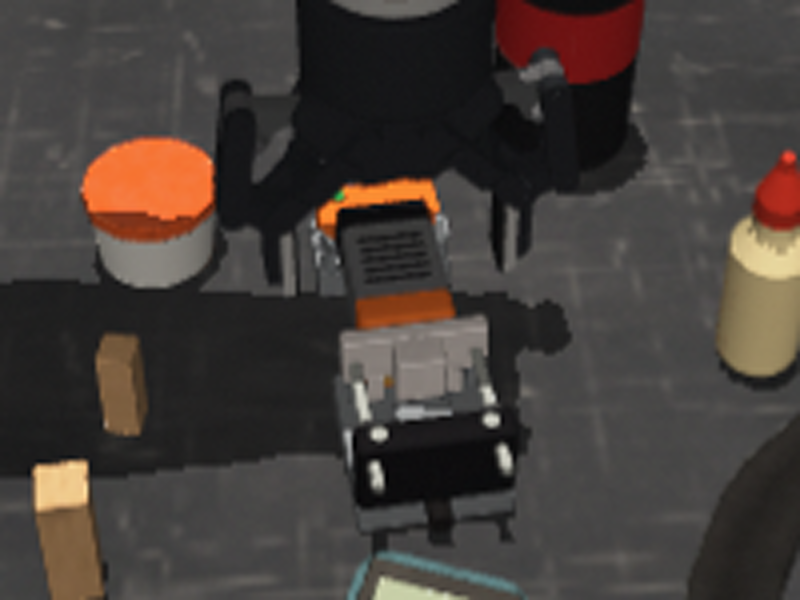

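The fingers at crop (285,265) and (512,235) stand on either side of the cartridge at (390,255). Going down the last 12 mm and closing.

Call:
{"method": "arm_command", "body": {"moves": [0.01, 0.001, -0.001, -0.004, 0.006, 0.002, -1, 0.005, 0, 0, 0, 0, 0, -1, 0, 0, 0, 0, 0, 0, -1, 0, 0, 0, 0, 0, 0, 1, 0, 0, 0, 0, 0, 0, 1, 0, 0, 0, 0, 0, 0, 1, 0, 0, 0, 0, 0, 0, 1, 0, 0, 0, 0, 0, 0, 1]}}

```text
clock: 9.87
eef_pos: [0.5497, -0.0436, 0.1896]
tool_rot: [-0.04, 0.704, 0.038, 0.708]
ft_force: [2.3, 0.1, -4.5]
grip_width: 0.0394
```

```bash
python3 -c "
from h import *
st([*d2w(-11,0),.034])"
```

```text
t 9.8667 grasp [ 0.5506 -0.0439  0.0346] dock [-1.3 -2.2] zyaw 6.32 down [ 0.006 -0.002 -1.   ] j [-0.08  0.52 -0.18  0.86 -0.    1.38] F [ 2.3  0.1 -4.5] w 0.0394
shift tool [ 0.0006 -0.0101 -0.0013] rotvec [-0.0009  0.0055  0.0025]
```

Call:
{"method": "arm_command", "body": {"moves": [0, -0.004, 0, 0, 0, 0, 1, 0, -0.004, 0, 0, 0, 0, 1, 0, -0.003, 0, 0, 0, 0, 1, 0, -0.001, 0, 0, 0, 0, 1]}}

```text
clock: 10.2
eef_pos: [0.5507, -0.0531, 0.1898]
tool_rot: [-0.037, 0.704, 0.043, 0.708]
ft_force: [0.2, 4.9, 1.6]
grip_width: 0.0392
```

```bash
python3 -c "
from h import *
st([*d2w(-11,0),.034])
cv2.imwrite('pics/s7.png',cv2.resize(bot.camera('side')[255:375,250:390][:,:,::-1],None,fx=5,fy=5,interpolation=cv2.INTER_CUBIC))"
```

```text
t 10.2 grasp [ 0.5514 -0.0517  0.0348] dock [-9.1 -2.1] zyaw 6.53 down [ 0.005  0.009 -1.   ] j [-0.1   0.53 -0.17  0.87  0.01  1.36] F [0.2 4.9 1.6] w 0.0392
shift tool [ 0.0007 -0.0006 -0.0012] rotvec [ 0.0027  0.0056 -0.0081]
```

View pics/s7.png

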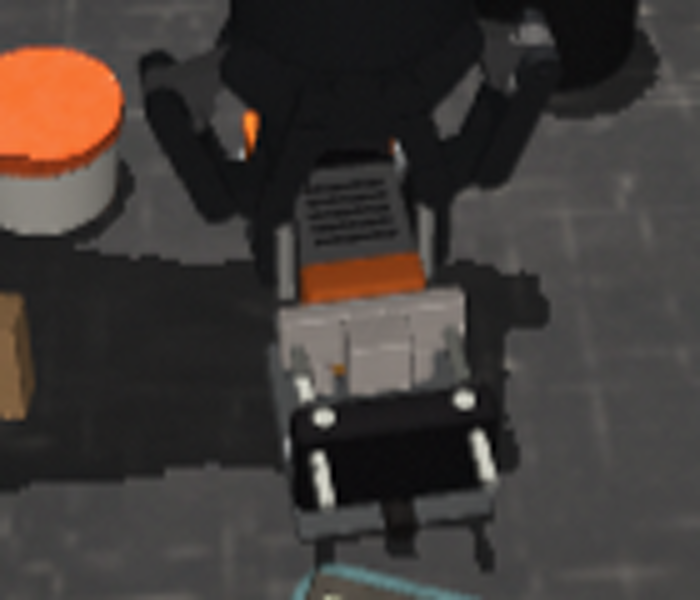

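Call:
{"method": "arm_command", "body": {"moves": [0, -0.002, 0, 0, 0, -0.008, 1, 0, -0.002, 0, 0, 0, -0.004, 1, 0, -0.001, 0, 0, 0, 0, 1]}}

```text
clock: 10.5
eef_pos: [0.551, -0.0562, 0.1896]
tool_rot: [-0.039, 0.704, 0.043, 0.708]
ft_force: [-1.1, 5.8, 2.5]
grip_width: 0.0391
```

```bash
python3 -c "
from h import *
st([*d2w(-13,-2),.034])"
```

```text
t 10.5 grasp [ 0.5518 -0.0554  0.0346] dock [-12.8  -2.1] zyaw 6.63 down [ 0.005  0.005 -1.   ] j [-0.1   0.53 -0.17  0.87  0.01  1.35] F [-1.1  5.8  2.5] w 0.0391
shift tool [0.0006 0.0005 0.0008] rotvec [ 0.0045  0.0055 -0.0047]
```

The force of 5.8 N fits the gate being 11 mm open, so I lift.

Call:
{"method": "arm_command", "body": {"moves": [-0.006, -0.001, 0, 0, 0, 0, 1, -0.008, -0.001, 0, 0, 0, 0, 1, -0.01, -0.001, 0, 0, 0, 0, 1, -0.012, 0, 0, 0, 0, 0, 1, -0.015, 0, 0, 0, 0, 0, 1, -0.02, 0, 0, 0, 0, 0, 1, -0.02, 0, 0, 0, 0, 0, 1, -0.02, 0, 0, 0, 0, 0, 1, 0, 0, 0, 0, 0, 0, 1]}}

```text
clock: 11.25
eef_pos: [0.5477, -0.0603, 0.2947]
tool_rot: [-0.035, 0.712, 0.048, 0.7]
ft_force: [1.4, -0.4, -1.8]
grip_width: 0.0392
```

```bash
python3 -c "
from h import *
st([*d2w(10,-2),.13])
cv2.imwrite('pics/s8.png',cv2.resize(bot.camera('side')[215:375,230:430][:,:,::-1],None,fx=4,fy=4,interpolation=cv2.INTER_CUBIC)[:600])"
```

```text
t 11.25 grasp [ 0.545  -0.0577  0.1397] dock [-14.4   4.9] zyaw 6.73 down [-0.017  0.017 -1.   ] j [-0.11  0.42 -0.04  1.13  0.01  1.34] F [ 1.4 -0.4 -1.8] w 0.0392
shift tool [0.0101 0.027  0.0049] rotvec [ 0.0061 -0.0152 -0.0184]
```

View pics/s8.png

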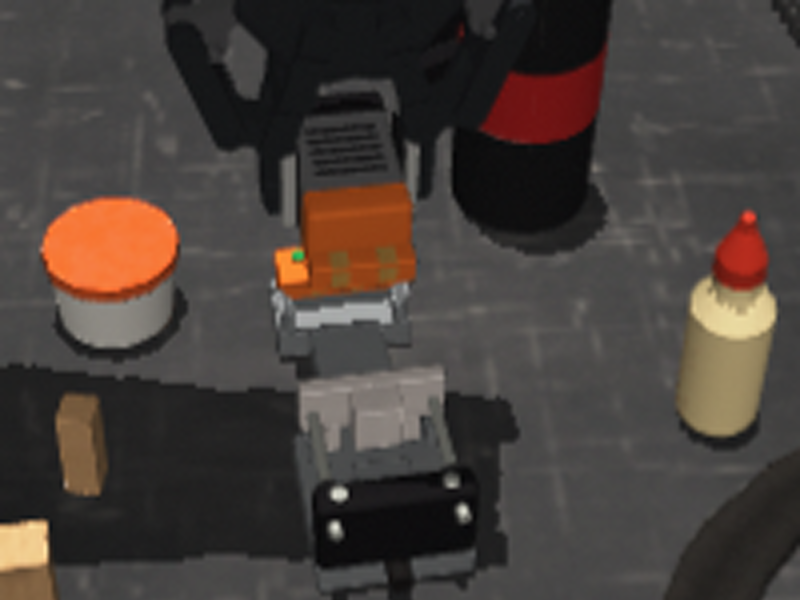

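The cartridge is out. Its orange end faces the gate at crop (355,260), and the gate has sprung shut. Turning it half a turn.

Call:
{"method": "arm_command", "body": {"moves": [0, 0, 0, -0.12, 0, 0, 1, 0, 0, 0, -0.12, 0, 0, 1, 0, 0, 0, -0.12, 0, 0, 1, 0, 0, 0, -0.12, 0, 0, 1, 0, 0, 0, -0.12, 0, 0, 1, 0, 0, 0, -0.12, 0, 0, 1, 0, 0, 0, -0.12, 0, 0, 1, 0, 0, 0, -0.12, 0, 0, 1, 0, 0, 0, -0.12, 0, 0, 1, 0, 0, 0, -0.12, 0, 0, 1, 0, 0, 0, -0.12, 0, 0, 1, 0, 0, 0, -0.12, 0, 0, 1, 0, 0, 0, -0.12, 0, 0, 1]}}

```text
clock: 12.38
eef_pos: [0.5395, -0.0652, 0.2662]
tool_rot: [-0.523, 0.466, 0.557, 0.446]
ft_force: [-0.8, 0.3, -1.9]
grip_width: 0.0392
```

```bash
python3 -c "
from h import *
st([*d2w(12,-2),.14],186.37)"
```

```text
t 12.3833 grasp [ 0.531  -0.0636  0.1114] dock [-18.6  19.5] zyaw 99.62 down [-0.055  0.011 -0.998] j [-0.12  0.45 -0.08  1.1   0.   -0.29] F [-0.8  0.3 -1.9] w 0.0392
shift tool [-0.0289 -0.0136  0.033 ] rotvec [-1.5131  0.0553 -0.027 ]
```

Call:
{"method": "arm_command", "body": {"moves": [-0.003, 0, 0, -0.1164, 0.0043, -0.0021, 1, -0.003, 0, 0, -0.1164, 0.0043, -0.0021, 1, -0.003, 0, 0, -0.1164, 0.0043, -0.0021, 1, -0.003, 0, 0, -0.1164, 0.0043, -0.0021, 1, -0.003, 0, 0, -0.1164, 0.0043, -0.0021, 1, -0.003, 0, 0, -0.1164, 0.0043, -0.0021, 1, -0.003, 0, 0, -0.1164, 0.0043, -0.0021, 1, -0.003, 0, 0, -0.1164, 0.0043, -0.0021, 1, -0.003, 0, 0, -0.1164, 0.0043, -0.0021, 1, -0.003, 0, 0, -0.1164, 0.0043, -0.0021, 1, -0.003, 0, 0, -0.1164, 0.0043, -0.0021, 1, -0.003, 0, 0, -0.1164, 0.0043, -0.0021, 1, -0.003, 0, 0, -0.1164, 0.0043, -0.0021, 1]}}

```text
clock: 13.47
eef_pos: [0.5321, -0.0694, 0.2763]
tool_rot: [-0.689, -0.066, 0.719, -0.065]
ft_force: [0.3, 0.0, -0.8]
grip_width: 0.0393
```

```bash
python3 -c "
from h import *
st([*d2w(14,-2),.12],186.37)"
```

```text
t 13.4667 grasp [ 0.5256 -0.0699  0.1214] dock [-24.3  25.5] zyaw -169.38 down [-0.042 -0.003 -0.999] j [-0.13  0.42 -0.09  1.1  -0.01 -1.88] F [ 0.3  0.  -0.8] w 0.0393
shift tool [ 0.0004 -0.0369 -0.0239] rotvec [0.0741 0.0418 0.0032]
```

Call:
{"method": "arm_command", "body": {"moves": [-0.002, -0.009, -0.006, 0.02, 0.012, 0.001, 1, -0.002, -0.009, -0.006, 0.02, 0.012, 0.001, 1, -0.002, -0.009, -0.006, 0.02, 0.012, 0.001, 1, -0.002, -0.009, -0.006, 0.014, 0.01, 0, 1, -0.001, 0, 0, 0, 0, 0, 1]}}

```text
clock: 13.88
eef_pos: [0.5477, -0.0315, 0.2744]
tool_rot: [-0.703, -0.038, 0.709, -0.039]
ft_force: [0.6, -0.7, -1.2]
grip_width: 0.039
```

```bash
python3 -c "
from h import *
st([*d2w(14,-2),.12],186.37)
cv2.imwrite('pics/s9.png',cv2.resize(bot.camera('side')[215:365,230:390][:,:,::-1],None,fx=4,fy=4,interpolation=cv2.INTER_CUBIC))"
```

```text
t 13.8833 grasp [ 0.5463 -0.0317  0.1194] dock [11.3  0.7] zyaw -173.79 down [-0.009 -0.002 -1.   ] j [-0.06  0.43 -0.08  1.07 -0.   -1.74] F [ 0.6 -0.7 -1.2] w 0.039
shift tool [-0.0006 -0.0026 -0.0013] rotvec [-0.0027  0.0089 -0.0006]
```

View pics/s9.png

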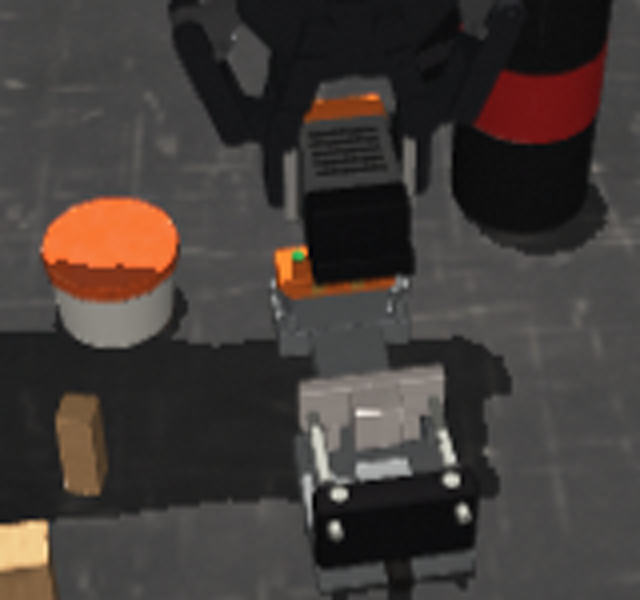

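Call:
{"method": "arm_command", "body": {"moves": [0.015, -0.002, -0.001, -0.003, 0.008, 0, 1, 0.015, -0.001, -0.001, 0, 0.003, 0, 1, 0.012, -0.001, 0, 0, 0, 0, 1, 0, 0, 0, 0, 0, 0, 1]}}

```text
clock: 14.27
eef_pos: [0.5465, -0.0304, 0.2272]
tool_rot: [-0.704, -0.038, 0.708, -0.041]
ft_force: [-0.8, 0.3, -2.3]
grip_width: 0.0395
```

```bash
cat > ov.py <<'E'
from h import *
import sys
def ov(name,scale=4,cam='side',box=(215,365,230,390),flip=-1):
    o=bot.get_obs();M=R.from_quat(o["tool_rot"]).as_matrix();g=o["eef_pos"]+.155*M[:,0]
    im=bot.camera(cam)[:,:,::-1]
    r0,r1,c0,c1=box
    im=cv2.resize(im[r0:r1,c0:c1],None,fx=scale,fy=scale,interpolation=cv2.INTER_CUBIC)
    def line(a,b,col):
        p=proj(cam,np.array([a,b]));p=(p-[c0,r0]+.5)*scale-.5
        cv2.line(im,*[tuple(int(round(v*8)) for v in q) for q in p],col,1,cv2.LINE_AA,3)
    # cartridge: x=flip*tool y, up=-tool x ; centre rel grasp: underside 18.6 below grasp
    ex=flip*M[:,1];up=-M[:,0];ez=M[:,2]
    P=lambda x,y,z:g+ex*x/1000+ez*y/1000+up*(z-18.6)/1000
    for (x0,x1,z0,z1) in((-35,35,0,30),(-45,-35,0,12),(35,45,0,12)):
        for y in(-20,20):
            for a,b in(((x0,z0),(x1,z0)),((x0,z1),(x1,z1)),((x0,z0),(x0,z1)),((x1,z0),(x1,z1))): line(P(a[0],y,a[1]),P(b[0],y,b[1]),(0,255,0))
        for a in((x0,z0),(x1,z0),(x0,z1),(x1,z1)): line(P(a[0],-20,a[1]),P(a[0],20,a[1]),(0,255,255))
    cv2.imwrite(name,im)
E
python3 -c "
from ov import *
st([*d2w(14,-2),.06],186.37)
ov('pics/s10.png',5,box=(240,350,250,370))"
```

```text
t 14.2667 grasp [ 0.5456 -0.0311  0.0722] dock [12.   1.3] zyaw -173.6 down [-0.005 -0.004 -1.   ] j [-0.05  0.47 -0.15  0.96 -0.   -1.74] F [-0.8  0.3 -2.3] w 0.0395
shift tool [ 0.0122 -0.0015 -0.0025] rotvec [ 0.0006  0.0057 -0.0039]
```

View pics/s10.png

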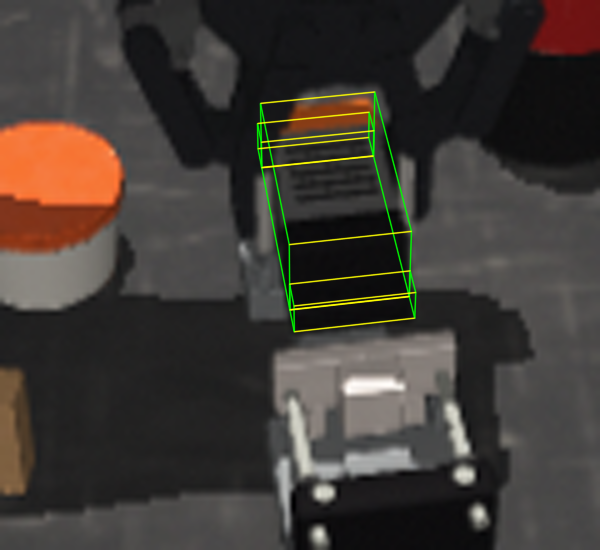

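```bash
sed -i 's|im=bot.camera(cam)\[:,:,::-1\]|im=(255*(bot.camera(cam)[:,:,::-1]/255.)**.4).astype(np.uint8)|' ov.py
python3 -c "
from ov import *
ov('pics/s11.png',8,box=(255,325,280,350))"
```

```text
(no output)
```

View pics/s11.png

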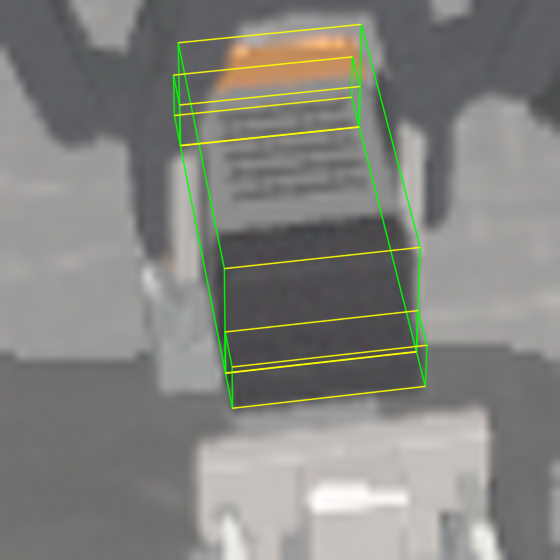

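The brightened overlay shows the black end's outline within about 2 px of the modelled cartridge (bottom edge at y ≈ 400), so it is level within the measurement. Going down to 26 mm above the floor.

Call:
{"method": "arm_command", "body": {"moves": [0.006, -0.001, -0.003, 0, 0.005, -0.004, 1, 0.004, 0, -0.002, 0, 0.003, 0, 1, 0, 0, 0, 0, 0, 0, 1]}}

```text
clock: 14.62
eef_pos: [0.5535, -0.03, 0.2203]
tool_rot: [0.709, 0.039, -0.703, 0.039]
ft_force: [0.2, -0.8, -1.8]
grip_width: 0.0393
```

```bash
python3 -c "
from ov import *
st([*d2w(14,-2),.061],186.37)"
```

```text
t 14.6167 grasp [ 0.555  -0.03    0.0653] dock [12.  -8.1] zyaw -173.68 down [ 0.009  0.    -1.   ] j [-0.05  0.49 -0.14  0.93  0.   -1.74] F [ 0.2 -0.8 -1.8] w 0.0393
shift tool [ 0.0043 -0.0018  0.0047] rotvec [-0.001  -0.0093 -0.001 ]
```

Call:
{"method": "arm_command", "body": {"moves": [0.003, -0.001, 0.004, 0, -0.005, 0, 1, 0.001, 0, 0, 0, 0, 0, 1]}}

```text
clock: 14.78
eef_pos: [0.5498, -0.0297, 0.2167]
tool_rot: [0.708, 0.039, -0.704, 0.039]
ft_force: [-0.5, 0.2, -1.7]
grip_width: 0.039
```

```bash
python3 -c "
from ov import *
st([*d2w(14,-2.2),.061],186.37)"
```

```text
t 14.7833 grasp [ 0.5506 -0.0298  0.0617] dock [12.8 -3.8] zyaw -173.69 down [ 0.006 -0.001 -1.   ] j [-0.05  0.49 -0.16  0.92 -0.   -1.73] F [-0.5  0.2 -1.7] w 0.039
shift tool [ 0.0007 -0.001   0.0007] rotvec [-0.001  -0.0055 -0.0014]
```

Call:
{"method": "arm_command", "body": {"moves": [0, 0.006, 0.001, 0, -0.004, 0, 1, 0, 0.006, 0, 0, 0, 0, 1, 0, 0.006, 0, 0, 0, 0, 1, 0, 0.004, 0, 0, 0, 0, 1, 0, 0.002, 0, 0, 0, 0, 1]}}

```text
clock: 15.2
eef_pos: [0.551, -0.0524, 0.2172]
tool_rot: [0.706, 0.044, -0.705, 0.037]
ft_force: [-0.8, 5.9, -1.0]
grip_width: 0.0391
```

```bash
python3 -c "
from ov import *
st([*d2w(-11.5,-2.2),.061],186.37)
ov('pics/s12.png',7,box=(265,345,280,350))"
```

```text
t 15.2 grasp [ 0.5512 -0.0509  0.0622] dock [-8.3 -2. ] zyaw -173.46 down [ 0.001  0.009 -1.   ] j [-0.1   0.49 -0.14  0.93  0.01 -1.78] F [-0.8  5.9 -1. ] w 0.0391
shift tool [ 0.0012  0.0018 -0.0005] rotvec [ 0.0029 -0.002   0.0092]
```

View pics/s12.png

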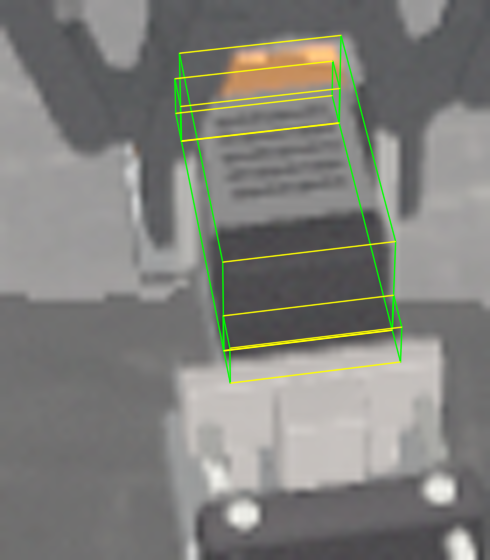

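The contact force of 5.9 N says the gate is about 10 mm open, and the black tongue overlaps the gate plate in the picture. I push slightly further, level the tool, and then lower.

Call:
{"method": "arm_command", "body": {"moves": [0, 0.002, 0, 0, 0, 0.008, 1, 0, 0.002, 0, 0.003, 0, 0.003, 1, 0, 0.001, 0, 0, 0, 0, 1]}}

```text
clock: 15.5
eef_pos: [0.5515, -0.0565, 0.217]
tool_rot: [0.707, 0.042, -0.705, 0.037]
ft_force: [-1.3, 7.1, 0.7]
grip_width: 0.0388
```

```bash
python3 -c "
from ov import *
st([*d2w(-12,-2.2),.061],186.37)"
```

```text
t 15.5 grasp [ 0.5518 -0.0554  0.062 ] dock [-12.8  -2.1] zyaw -173.57 down [ 0.002  0.007 -1.   ] j [-0.1   0.5  -0.14  0.93  0.01 -1.79] F [-1.3  7.1  0.7] w 0.0388
shift tool [ 0.001  -0.0018 -0.0005] rotvec [ 0.001  -0.0025  0.0067]
```

Call:
{"method": "arm_command", "body": {"moves": [0.006, 0.0007, 0, 0, 0, 0.002, 1, 0.006, 0.0005, 0, 0, 0, 0.002, 1, 0.003, 0.0005, 0, 0, 0, 0, 1]}}

```text
clock: 15.75
eef_pos: [0.5524, -0.057, 0.2041]
tool_rot: [0.708, 0.044, -0.704, 0.037]
ft_force: [-0.7, 6.6, 1.1]
grip_width: 0.0393
```

```bash
python3 -c "
from ov import *
st([*d2w(-12,-2.2),.045],186.37)"
```

```text
t 15.75 grasp [ 0.5533 -0.0555  0.0491] dock [-13.   -3.5] zyaw -173.5 down [ 0.005  0.01  -1.   ] j [-0.11  0.51 -0.15  0.9   0.01 -1.79] F [-0.7  6.6  1.1] w 0.0393
shift tool [ 0.0042 -0.0025  0.0003] rotvec [ 0.0023 -0.0066  0.0093]
```

Call:
{"method": "arm_command", "body": {"moves": [0.003, -0.001, 0.001, 0.002, -0.005, 0.008, 1, 0.004, 0.0005, 0, 0, 0, 0.002, 1, 0.003, 0.0005, 0, 0, 0, 0.001, 1]}}

```text
clock: 16.0
eef_pos: [0.552, -0.0559, 0.196]
tool_rot: [0.708, 0.042, -0.704, 0.038]
ft_force: [-2.5, 5.3, 2.2]
grip_width: 0.0393
```

```bash
python3 -c "
from ov import *
st([*d2w(-12,-2.2),.035],186.37)"
```

```text
t 16.0 grasp [ 0.5527 -0.0552  0.041 ] dock [-12.7  -3. ] zyaw -173.53 down [ 0.004  0.005 -1.   ] j [-0.1   0.52 -0.16  0.88  0.01 -1.79] F [-2.5  5.3  2.2] w 0.0393
shift tool [ 0.006  -0.0013  0.0001] rotvec [ 0.0018 -0.0048  0.0044]
```

Call:
{"method": "arm_command", "body": {"moves": [0.003, 0, 0.0005, 0.002, -0.004, 0.004, 1, 0.003, 0.0005, 0, 0, 0, 0.001, 1, 0.001, 0.0005, 0, 0, 0, 0, 1]}}

```text
clock: 16.25
eef_pos: [0.5521, -0.0557, 0.1905]
tool_rot: [0.707, 0.042, -0.705, 0.038]
ft_force: [-1.7, 5.6, 1.2]
grip_width: 0.0392
```

```bash
python3 -c "
from ov import *
st([*d2w(-12,-2.2),.035],186.37)
ov('pics/s13.png',7,box=(265,345,270,360))"
```

```text
t 16.25 grasp [ 0.5525 -0.0548  0.0355] dock [-12.3  -2.9] zyaw -173.54 down [ 0.003  0.006 -1.   ] j [-0.1   0.53 -0.17  0.87  0.01 -1.79] F [-1.7  5.6  1.2] w 0.0392
shift tool [ 0.0005 -0.0012  0.0001] rotvec [ 0.0016 -0.0036  0.0056]
```

View pics/s13.png

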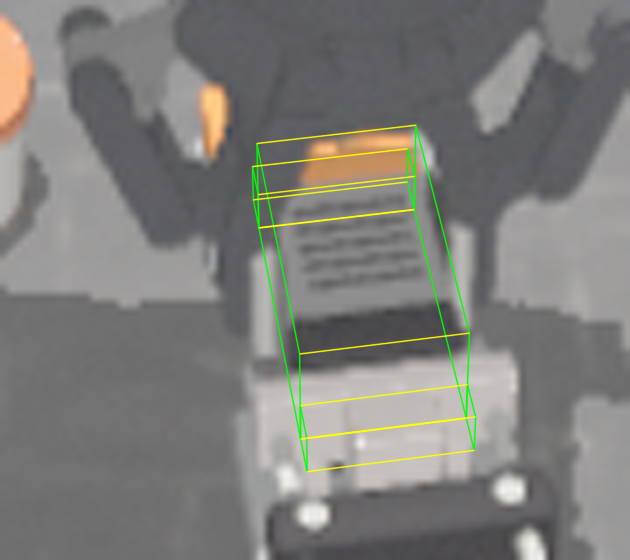

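Call:
{"method": "arm_command", "body": {"moves": [0.0015, 0.0005, 0, 0, 0, 0.003, 1, 0.001, 0.0005, 0, 0, 0, 0, 1]}}

```text
clock: 16.47
eef_pos: [0.5521, -0.056, 0.1895]
tool_rot: [0.707, 0.043, -0.705, 0.038]
ft_force: [-3.2, 5.1, 7.7]
grip_width: 0.0392
```

```bash
python3 -c "
from ov import *
st([*d2w(-12,-2.2),.035],186.37)"
```

```text
t 16.4667 grasp [ 0.5527 -0.0549  0.0345] dock [-12.4  -3. ] zyaw -173.49 down [ 0.004  0.007 -1.   ] j [-0.1   0.53 -0.17  0.87  0.01 -1.79] F [-3.2  5.1  7.7] w 0.0392
shift tool [-0.0005 -0.0015  0.0001] rotvec [ 0.0024 -0.0043  0.0065]
```

It is on the floor (7.7 N upward). Sliding it forward under the lip.

Call:
{"method": "arm_command", "body": {"moves": [0, -0.004, 0, 0, 0, 0, 1, 0, -0.004, 0, 0, 0, 0, 1, 0, -0.002, 0, 0, 0, 0, 1]}}

```text
clock: 16.72
eef_pos: [0.5508, -0.0458, 0.1899]
tool_rot: [0.707, 0.043, -0.705, 0.037]
ft_force: [-0.2, 4.0, -1.7]
grip_width: 0.0389
```

```bash
python3 -c "
from ov import *
st([*d2w(0,-2.2),.035],186.37)"
```

```text
t 16.7167 grasp [ 0.5514 -0.0442  0.0349] dock [-1.7 -2.9] zyaw -173.53 down [ 0.004  0.01  -1.   ] j [-0.09  0.53 -0.17  0.87  0.01 -1.77] F [-0.2  4.  -1.7] w 0.0389
shift tool [-0.0001 -0.0031 -0.    ] rotvec [ 0.0018 -0.0046  0.0094]
```

Call:
{"method": "arm_command", "body": {"moves": [0, -0.002, 0, 0.001, -0.002, 0, 1, 0, -0.002, 0, 0, 0, 0, 1]}}

```text
clock: 16.88
eef_pos: [0.5507, -0.0419, 0.1899]
tool_rot: [0.707, 0.042, -0.705, 0.037]
ft_force: [-0.8, -2.8, -2.1]
grip_width: 0.039
```

```bash
python3 -c "
from ov import *
st([*d2w(0,-2.2),.035],186.37)"
```

```text
t 16.8833 grasp [ 0.551  -0.0408  0.0349] dock [ 1.8 -2.9] zyaw -173.58 down [ 0.002  0.007 -1.   ] j [-0.08  0.53 -0.17  0.87  0.01 -1.76] F [-0.8 -2.8 -2.1] w 0.039
shift tool [-0.0001  0.0008  0.0003] rotvec [ 0.0008 -0.003   0.0068]
```

Force in y has turned to -2.8 N, so the contact end is against the hood. One small press, then release.

Call:
{"method": "arm_command", "body": {"moves": [0, -0.001, 0, 0, 0, 0, 1, 0, 0, 0, 0, 0, 0, -0.5, 0, 0, 0, 0, 0, 0, -0.5, 0, 0, 0, 0, 0, 0, -0.5, 0, 0, 0, 0, 0, 0, -0.5, 0, 0, 0, 0, 0, 0, -0.5]}}

```text
clock: 17.38
eef_pos: [0.5519, -0.0434, 0.1915]
tool_rot: [0.708, 0.038, -0.704, 0.039]
ft_force: [0.2, -0.2, 0.2]
grip_width: 0.0642
```

```bash
python3 -c "
from ov import *
st([*d2w(0,-2.2),.035],186.37)"
```

```text
t 17.3833 grasp [ 0.553  -0.0435  0.0365] dock [-1.1 -4.6] zyaw -173.74 down [ 0.007 -0.001 -1.   ] j [-0.08  0.52 -0.17  0.87 -0.   -1.76] F [ 0.2 -0.2  0.2] w 0.0642
shift tool [ 0.0015 -0.0009  0.0014] rotvec [-0.0019 -0.0064 -0.0016]
```

Call:
{"method": "arm_command", "body": {"moves": [-0.01, 0, 0.001, 0, -0.004, 0, -0.6, -0.02, 0, 0, 0, 0, 0, -0.6, -0.02, 0, 0, 0, 0, 0, -0.6, -0.025, 0, 0, 0, 0, 0, -0.6, -0.03, 0, 0, 0, 0, 0, -0.6, -0.03, 0, 0, 0, 0, 0, -0.6, -0.02, 0, 0.02, 0, 0, 0, -0.6, 0, 0, 0.03, 0, 0, 0, -0.6, 0, 0, 0.03, 0, 0, 0, -0.6, 0, 0, 0.03, 0, 0, 0, -0.6, 0, 0, 0.03, 0, 0, 0, -0.6, -0.01, 0, 0.03, 0, 0, 0, -0.6, -0.01, 0, 0.02, 0, 0, 0, -0.6, 0, 0, 0, 0, 0, 0, -0.6]}}

```text
clock: 18.55
eef_pos: [0.3542, -0.0654, 0.3742]
tool_rot: [0.709, 0.036, -0.704, 0.04]
ft_force: [-0.2, 0.4, 0.5]
grip_width: 0.0682
```

```bash
python3 -c "
from ov import *
st()
for c,b,n,f in(('side',(255,375,230,390),'s14',5),('top',(200,320,300,440),'t14',5)):
    im=(255*(bot.camera(c)[:,:,::-1]/255.)**.6).astype(np.uint8);cv2.imwrite('pics/'+c+'f.png',im)
    cv2.imwrite('pics/'+n+'.png',cv2.resize(im[b[0]:b[1],b[2]:b[3]],None,fx=f,fy=f,interpolation=cv2.INTER_CUBIC))"
```

```text
t 18.55 grasp [ 0.3553 -0.0663  0.2192] dock [ -1.8 194.4] zyaw -173.8 down [ 0.007 -0.006 -1.   ] j [-0.18 -0.02 -0.38  1.21 -0.   -1.86] F [-0.2  0.4  0.5] w 0.0682
```

View pics/s14.png

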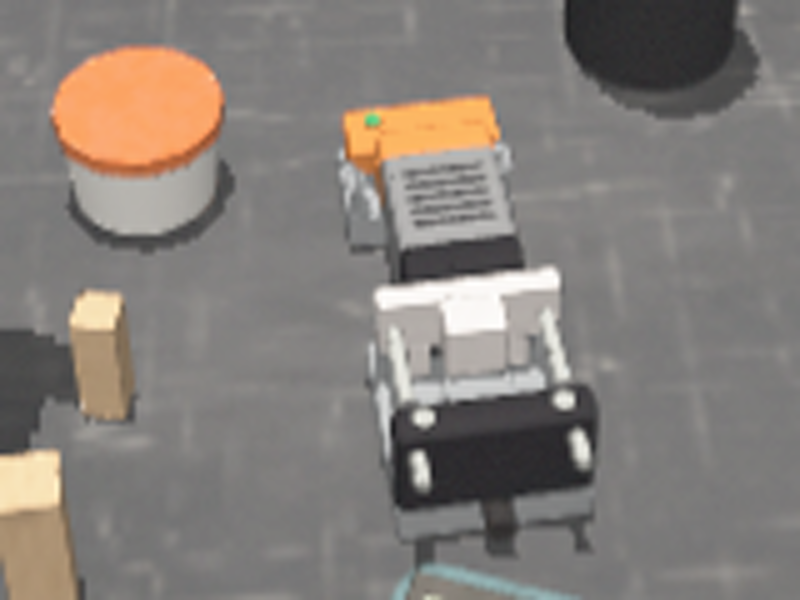

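View pics/t14.png

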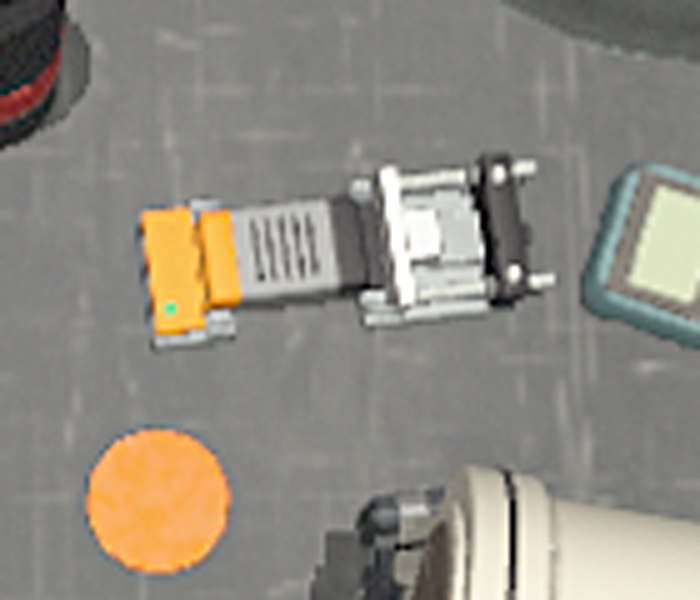

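View pics/sidef.png

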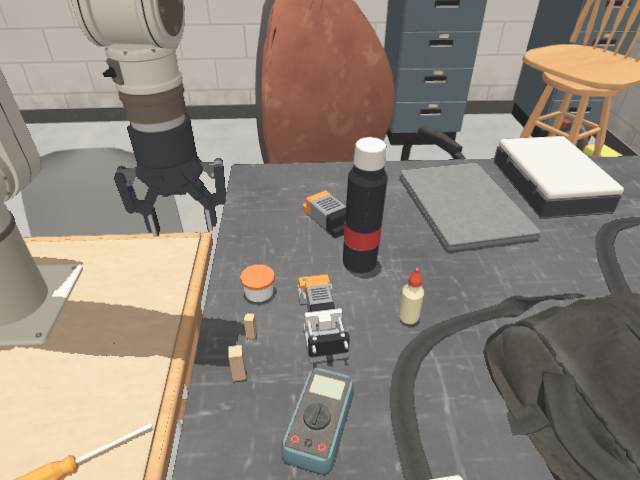

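Run:
```python
from h import *
# chock top centre in side full; gate-top template shift between start and now
a=cv2.imread("pics/side0.png",0);b=cv2.imread("pics/sidef.png",0)
for n,(r0,r1,c0,c1) in {"gate":(307,318,303,345),"thermos":(160,270,345,388),"glue":(270,324,400,425),"cup":(265,302,240,276),"meter":(370,470,285,353)}.items():
    aa=(255*(a/255.)**.6).astype(np.uint8)[r0:r1,c0:c1]
    m=cv2.matchTemplate(b[r0-6:r1+6,c0-6:c1+6],aa,cv2.TM_CCOEFF_NORMED);_,v,_,l=cv2.minMaxLoc(m);print(n,round(v,3),np.array(l)-6)
```

```text
gate 0.411 [-1  6]
thermos 0.985 [-1  0]
glue 0.986 [0 0]
cup 0.996 [0 0]
meter 0.999 [0 0]
```

Run:
```python
from h import *
a=cv2.imread("pics/top0.png",0);b=cv2.imread("pics/topf.png",0)
a=(255*(a/255.)**.6).astype(np.uint8)
def sh(A,B,r0,r1,c0,c1):
    (d,_)=cv2.phaseCorrelate(A[r0:r1,c0:c1].astype(np.float32),B[r0:r1,c0:c1].astype(np.float32),cv2.createHanningWindow((c1-c0,r1-r0),cv2.CV_32F));return np.round(d,2)
print("top gate corners",sh(a,b,228,242,370,386),sh(a,b,252,266,372,388),"thermos",sh(a,b,160,235,275,322),"hood",sh(a,b,235,275,322,342))
# cartridge body from top: grey panel corners
for uv in((341,242),(347,260),(372,240),(376,259)): pass
t=lambda u,v:(300+(u+.5)/5-.5,200+(v+.5)/5-.5)
for n,p in {"or-far":(205,212),"or-near":(212,303),"bl-far":(361,198),"bl-near":(370,293)}.items(): print(n,w2d(onz("top",t(*p),.0435)).round(1))
```

```text
top gate corners [-0.08  0.43] [0.14 0.59] thermos [-0.82  0.51] hood [ 0.19 -0.08]
or-far [ 32.7 -21.2]
or-near [34.8 18.9]
bl-far [-35.8 -19.4]
bl-near [-33.9  22.6]
```

```bash
python3 -c "
from workcell import bot
print(bot.job_done())"
```

```text
the job is handed in; nothing more can be done
None
```

I did the whole job and handed it in at about 19 s of the 69 s allowed. No verdict came back.

**What I did**
- I took the offcut out from behind the gate. It now stands upright on the bench at about (0.42, -0.17), roughly 110 mm behind and 140 mm to the robot's side of the dock's origin.
- I pushed the cartridge back against the gate (5.8 N, gate about 11 mm open), lifted it out and turned it half a turn.
- I lowered it past the held-open gate with a spring force of 5–7 N, then slid it under the lip until the force reversed to -2.8 N at the hood. Then I let go.

**Last checks**
- **Gate:** its top edge is at the same pixels as at the start, when it was closed on the loaded cartridge, so it reads as 0 to within about half a millimetre.
- **Cartridge:** the orange end is under the hood and the black end is at the gate. It sits centred to about 1–2 mm. My rough measurement of its skew was 0.04 rad against the 0.08 allowed, which is also about what the rail slack permits.
- **Glue bottle, cup and multimeter:** no shift between the first and last side pictures.

**Checks that failed or disagreed**
- One image comparison for the gate failed to match (score 0.41), because the offcut was in its reference picture. I relied on the gate's corners instead.
- The thermos appears about 1 px (1–2 mm) off its starting place in both views. I don't know why, but it is far inside the 20 mm limit.
- The cameras read heights about 2.5 mm low. The dock centre by grip was about 2 mm off the camera fit across the dock, so I used the grip value.

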